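# Sweep up the spilled cleaning tablets and hold them out to be counted

## Task

Four caustic cleaning tablets for the coffee machine have spilled on the counter: without touching them with the fingers, sweep all four into the dustpan with the brush, then lay the brush down on the counter, clear of the dustpan. Next lift the dustpan by its handle and hold it out level over the middle of the steel waste pan, its underside about 20 cm above the counter top and its open mouth pointing away from you, towards the wall, with all four tablets still in it, so that a colleague can count them before they are tipped away; the program finishes while the robot is still holding it there. Leave the tablet jar and the espresso cups where they stand.

Things in the scene. Friction and masses are not known exactly. Their poses are not given: they have to be found in the camera images.
- dustpan: loose sheet-steel counter dustpan at the front left, mouth to the right (world -y, within 15 degrees), 0.28 kg. Floor 130 mm long (x), 132 mm wide (y), 2 mm thick. Origin: centre of the floor's underside; x points out of the mouth, z up. Walls 2 mm thick: sides at y = +-65 mm, from nothing at x = +22 up to 32 mm high at x = -30 mm; rear 34 mm high at x = -64 mm. Slides at 2 N
- pan_mouth (a point): middle of the dustpan's lip, at the underside: dustpan x = +65 mm; axes as the dustpan's. The floor thins over its first 18 mm to 0.3 mm at the lip, so that tablets can be swept up onto it; the first 43 mm behind the lip have no side walls
- pan_grip (a point): grip point on the centreline of the dustpan's black handle: dustpan x = -118 mm, z = 27 mm; axes as the dustpan's. Handle flat-sided, 22 mm wide (y) and 22 mm high, level, x = -78 to -168 mm. The loaded pan's centre of mass lies about 100 mm forward of it: grip firmly (60 N or more) or the mouth sags
- tablet_a: a white cleaning tablet: plain disc 22 mm across, 10 mm thick, both faces bevelled (flat middle 14 mm across, edge 6 mm high), 12 g, lying flat; all four are alike. Origin: centre of its underside as built (z axis along the disc's axis). The tablets start in front of the mouth, 30 to 125 mm from the lip and within 40 mm of the dustpan's centreline
- tablet_b: a white cleaning tablet: plain disc 22 mm across, 10 mm thick, both faces bevelled (flat middle 14 mm across, edge 6 mm high), 12 g, lying flat; all four are alike. Origin: centre of its underside as built (z axis along the disc's axis)
- tablet_c: a white cleaning tablet: plain disc 22 mm across, 10 mm thick, both faces bevelled (flat middle 14 mm across, edge 6 mm high), 12 g, lying flat; all four are alike. Origin: centre of its underside as built (z axis along the disc's axis)
- tablet_d: a white cleaning tablet: plain disc 22 mm across, 10 mm thick, both faces bevelled (flat middle 14 mm across, edge 6 mm high), 12 g, lying flat; all four are alike. Origin: centre of its underside as built (z axis along the disc's axis)
- brush: rigid grinder brush, 182 mm long (y), 60 g, lying flat right of the tablets, handle to the wall. Origin: centre of its underside. Black bristles (do not bend): 32 mm wide (x), y = -91 to -53 mm, z = 2 to 15 mm; steel ferrule 22 mm wide; wooden handle y = -33 to +91 mm, about 22 mm wide (x = -10 to +12) and 20 mm high (z = 0 to 20): grip across x. Flat, its whole long side can push
- waste_pan: square steel waste pan with spent coffee grounds, 172 mm (x) by 150 mm (y), 31 mm high, heavy (does not slide), standing at the back left with its y towards the wall. Origin: centre of its underside
- tablet_jar: closed jar of tablets, white with a blue lid, 72 mm across, 86 mm high, origin under its centre; leave alone
- espresso_cup: the nearer of two small white espresso cups (the other is fixed), 63 mm across, 51 mm high, handle along its -y (92 mm in all), origin under it; leave alone
- counter_point (a point): a fixed point of the counter top, straight in front of the robot; its x axis points straight at the back wall (world +x). The tall coffee machine stands to the right, from world y = -0.29 m on and x = 0.45 m on: go round its front

How it is judged:
By the outcome, as a careful person would: the job done as asked, in the order asked, and still so for the second after the job is handed in, while the arm keeps its last pose, push and grip.
It also fails if it takes over 64 s, if anything falls off the work surface, if the arm or the gripper's body presses on something with over 40 N, if the wrist force passes 120 N, or if a joint passes its speed limit or range.

## Robot

A 6-joint arm with a two-finger parallel gripper is mounted at the origin on a cart in front of the work surface, level with it; the furniture and walls round the work are solid. World frame = base frame: x ahead of the robot, y to its left, z up, the work surface at z = 0. Lengths are in mm, angles in degrees, forces in N, time in s.
With the tool pointing down it reaches from about 300 to 850 mm from the base axis. Payload 4.2 kg.
Tool frame: the origin (TCP) lies midway between the tips of the shut fingers; the grasp point (between the pads) lies 19 mm behind it; z points along the fingers, y is the line along which they close (so a half turn about z gives the same grasp; the last joint's range is limited). The gripper opens to 91 mm and grips with 3 to 60 N. Pads are 32 mm wide; open, the fingers measure 118 mm over their backs; the gripper's body (76 mm by 178 mm) begins 60 mm behind the grasp point.
Start: joints at [-73.167, 18.312, 89.639, -0, 72.044, -1.146], TCP at [177.493, -546.94, 176.276] pointing down, gripper open.
Joint ranges: [-177.97, 177.97], [-48.28, 115.42], [12.27, 149.76], [-77.06, 257.06], [2.81, 150.46], [-146.56, 146.56]. Speed limits (degrees/s): [147.25, 147.25, 180, 180, 180, 180].

## Interface

Orientations are given as [roll, pitch, yaw] about the fixed x, y, z axes, in that order (R = Rz(yaw) Ry(pitch) Rx(roll)).
In Python, from workcell import env gives the robot as it stands.
- The arm moves only by the shell command python3 -m jog 'ROWS' [FORCE]. ROWS is a JSON object of lists of equal length, an entry for each row: "jaw": the finger opening in mm, from 0 to 91.2; "slide": the shift along the tool's x, y, z in units of 30 mm (1.0 is 30 mm), a list of three; "spin": the turn about the tool's z in units of 8 degrees (1.0 is 8 degrees). In form: {"jaw": [jaw, ...], "slide": [[dx, dy, dz], ...], "spin": [spin, ...]}. A call has 1 to 10 rows; each row shifts and turns the commanded pose from where the row before left it, along the tool's axes as they then stand; what a row does not reach is not made up. A row lasts 1/10 s, in which the tool goes at most 50 mm and 8.59 degrees, less where a joint would pass 70% of its speed; a pose out of reach is approached as far as the arm can. A call is refused whole if a number of a shift passes 1 or a number of a turn 1, either way. A call with a gripper value outside its range is refused whole. The fingers move at their own pace and stop on an object; FORCE is the grip in N (left out, the last holds). Time passes only in rows, so rows that do not move let the fingers close. It gives the time, the measured TCP pose, the force, the opening and the grip force at its end, in the units of the state.
- env.state(): the state, without advancing time (a new reading comes with each control period).
- env.grab_frame(name): name is "scene" or "top" or "wrist"; returns the picture (420x560x3 uint8, red, green, blue); there is no depth.
- env.camera_model(name): a dict with "fx", "fy", "cx", "cy" (pixels), "camera_from_world" (4x4, takes a point from world to camera coordinates). Camera axes: x right, y up, looking along -z (the intrinsics and any distortion apply to the point x, -y, -z); pixel columns grow to the right and rows downward; lengths in mm; the calibration is good to about 2 mm. A picture is of the moment at which its call begins: read the wrist's pose just before it. camera_model takes no time and is no camera call; for the wrist camera it gives the pose at the moment of the call.
- env.job_done(): hands the job in; it is judged then, once.
The state is a dict: "time_s": time; "qpos": joint angles; "qvel": joint speeds; "effort": joint torques, N m; "ee_pos": TCP position; "ee_rot": TCP orientation; "force": force on the tool from outside, world axes, zero at the start; "torque": the same for the moment, N m; "gripper_width": finger opening in mm; "gripper_force": force on a finger pad.
Only numpy, scipy, OpenCV 4.12 (cv2) and the standard library are available. Lean on these libraries where they do the work, as an engineer would, in place of code of your own. Each camera call takes 0.05 s, during which the arm holds its last target. There are 200 camera calls.

## Working session

There is one attempt and no reset: what is moved stays moved. The work goes in short steps, Python scripts to look and compute and a shell command to move; the robot and the scene stay as the last step left them, time stands still between calls to the robot, and variables do not carry over. Pictures are saved under pics/ and viewed, at most 10 in all, crops included, and the job is handed in when it is done.

```bash
mkdir -p pics; ls; python3 - <<'E'
from workcell import env
import cv2,numpy as np
s=env.state();print(s)
for n in("top","scene"):
    f=env.grab_frame(n);cv2.imwrite(f"pics/{n}0.png",f[:,:,::-1])
    m=env.camera_model(n);print(n,m)
E
```

```text
pics
{'time_s': 0.0, 'qpos': array([-7.31670038e+01,  1.83520236e+01,  8.97056966e+01,  9.27190037e-04,
        7.20421764e+01, -1.14630782e+00]), 'qvel': array([ 0.01579712, -0.00195656, -0.03481494, -0.02875846,  0.04525543,
       -0.00146716]), 'effort': array([ 2.01532275e-03, -4.12457156e+01, -2.31973779e+01,  7.27775577e-02,
        4.58542455e-02, -1.66438035e-04]), 'ee_pos': array([ 177.32872307, -546.38883403,  175.42129479]), 'ee_rot': array([-1.79900141e+02, -2.87982664e-03,  1.79790149e+01]), 'force': array([-0.30401458, -0.7252546 , -0.86378205]), 'torque': array([-0.01018095,  0.05243901,  0.00513512]), 'gripper_force': 0.0, 'gripper_width': 90.91663029494394}
top {'fx': 410.52646187077744, 'fy': 410.52646187077744, 'cx': 279.3145464360693, 'cy': 214.88932999994262, 'camera_from_world': array([[ 2.46283597e-02, -9.99642457e-01,  1.04116753e-02,
         2.05835764e+01],
       [ 9.80936870e-01,  2.61730550e-02,  1.92556039e-01,
        -6.35626423e+02],
       [-1.92759697e-01,  5.47085679e-03,  9.81230742e-01,
        -8.81984821e+02],
       [ 0.00000000e+00,  0.00000000e+00,  0.00000000e+00,
         1.00000000e+00]])}
scene {'fx': 402.6263002193798, 'fy': 402.6263002193798, 'cx': 282.8129797564846, 'cy': 210.0145433505048, 'camera_from_world': array([[ 8.64429928e-01, -5.02132800e-01, -2.49710171e-02,
        -5.29116264e+02],
       [ 2.67068040e-01,  4.16546692e-01,  8.69001447e-01,
        -2.18651942e+02],
       [-4.25952535e-01, -7.57859819e-01,  4.94179050e-01,
        -5.83764271e+02],
       [ 0.00000000e+00,  0.00000000e+00,  0.00000000e+00,
         1.00000000e+00]])}
```

View pics/top0.png

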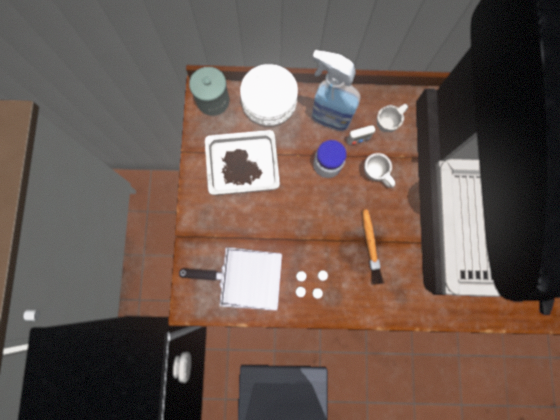

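View pics/scene0.png

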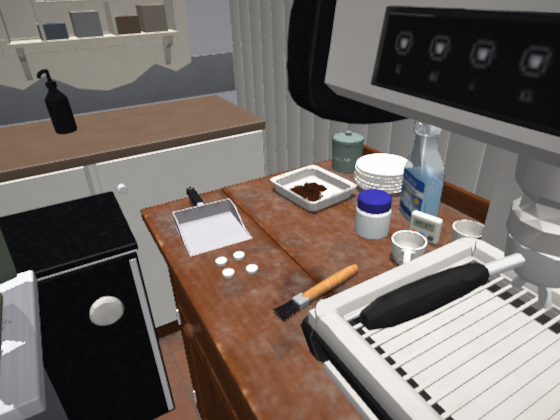

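Top view: the dustpan is at about (252,278) with its handle at (200,273). The tablets are at (301,276), (323,275), (300,292) and (318,294). The brush runs from (367,212) to (377,280), and the waste pan is at (242,162). I'll measure these next.

```bash
cat > h.py <<'E'
from workcell import env
import cv2,numpy as np
def ray(m,u,v):
    T=np.array(m["camera_from_world"]);R=T[:3,:3];c=-R.T@T[:3,3]
    d=R.T@np.array([(u-m["cx"])/m["fx"],-(v-m["cy"])/m["fy"],-1.]);return c,d
def P(m,u,v,z):
    c,d=ray(m,u,v);return (c+d*(z-c[2])/d[2])[:2].round(1)
def blobs(mask,amin=15,roi=None):
    mk=mask.astype(np.uint8)
    if roi: 
        q=np.zeros_like(mk);a,b,c,d=roi;q[b:d,a:c]=mk[b:d,a:c];mk=q
    n,l,s,c=cv2.connectedComponentsWithStats(mk)
    return [(c[i],s[i,4],np.argwhere(l==i)[:,::-1]) for i in range(1,n) if s[i,4]>=amin]
E
python3 - <<'E'
from h import *
m=env.camera_model("top");f=cv2.imread("pics/top0.png").astype(int);b,g,r=f[...,0],f[...,1],f[...,2]
w=(f.min(2)>170)
for c,a,_ in blobs(w,20,(288,262,335,305)):print("tab",c,a,P(m,*c,8))
o=(r>150)&(g>70)&(b<90)&(r-b>100)
for c,a,p in blobs(o,60,(355,200,390,290)):
    q=cv2.minAreaRect(p.astype(np.float32));print("wood",c,a,q,P(m,*c,15),[P(m,*x,12) for x in cv2.boxPoints(q)])
k=f.max(2)<55
for c,a,p in blobs(k,40,(355,250,390,290))+blobs(k,40,(175,255,222,290)):
    q=cv2.minAreaRect(p.astype(np.float32));print("blk",c,a,[P(m,*x,20) for x in cv2.boxPoints(q)],P(m,*c,20),P(m,*c,38))
w=(f.min(2)>110)&(abs(r-b)<40)
for c,a,p in blobs(w,300,(205,240,290,318))+blobs(w,300,(200,125,285,200)):
    h=cv2.convexHull(p.astype(np.int32));q=cv2.minAreaRect(h)
    print("light",c,a,q,[P(m,*x,0) for x in cv2.boxPoints(q)],[P(m,*x,31) for x in cv2.boxPoints(q)])
print("edge",P(m,300,328,0),P(m,190,325,0))
im=cv2.resize(cv2.imread("pics/top0.png")[225:325,170:340],None,fx=4.7,fy=4.7,interpolation=cv2.INTER_CUBIC);cv2.imwrite("pics/c1.png",im)
E
```

```text
tab [300.88311688 275.67532468] 77 [500.4 -18. ]
tab [322.44155844 275.15584416] 77 [502.9 -69. ]
tab [300.20512821 291.41025641] 78 [463.8 -17. ]
tab [317.33766234 292.94805195] 77 [461.2 -57.2]
wood [369.66339869 235.5620915 ] 306 ((369.69232177734375, 234.46156311035156), (51.774654388427734, 7.844644546508789), 78.69007110595703) [ 599.4 -181.1] [array([ 662.4, -161.2]), array([ 666.8, -180. ]), array([ 543.9, -202.1]), array([ 539.8, -183.7])]
blk [376.61016949 275.57627119] 59 [array([ 514.3, -184.1]), array([ 518.1, -197.9]), array([ 491. , -204.2]), array([ 487.2, -190.4])] [ 504.5 -194.5] [ 503.5 -190.1]
light [248.93409899 279.02105551] 3657 ((247.52664184570312, 278.54241943359375), (66.16891479492188, 62.30929946899414), 1.5911402702331543) [array([418.9, 184.9]), array([565.3, 188.9]), array([565. ,  29.3]), array([418.4,  29.9])] [array([419.9, 180.4]), array([561.8, 184.3]), array([561.4,  29.7]), array([419.5,  30.3])]
light [243.17562914 158.15443709] 3775 ((244.0, 159.5), (79.99998474121094, 68.99998474121094), 0.0) [array([694.6, 223.9]), array([876. , 234.8]), array([882. ,  30.3]), array([700. ,  26.2])] [array([687.1, 218.2]), array([862.7, 228.7]), array([868.5,  30.7]), array([692.3,  26.7])]
edge [380.1 -18.2] [380.8 237.6]
```

View pics/c1.png

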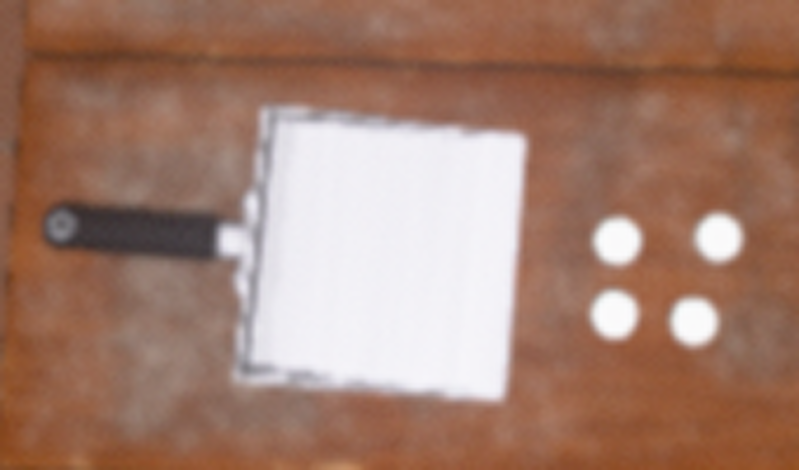

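Crop: the lip corners are at full-image pixels (281.7,253.3) and (277,310). The handle centreline runs from (182.8,272.7) to (215.7,275.4), and the mouth faces -y.

```bash
python3 - <<'E'
from h import *
m=env.camera_model("top")
a=P(m,281.4,253,0);b=P(m,276.7,309.8,0);print("lip",a,b,(a+b)/2,np.linalg.norm(a-b))
h1=P(m,180,272.4,38);h2=P(m,216.2,275.2,38);print("handle",h1,h2,np.linalg.norm(h1-h2));
d=h2-h1;print("yaw",np.degrees(np.arctan2(d[1],d[0])), "lipnormal",np.degrees(np.arctan2(*(a-b)[::-1]))-90)
f=cv2.imread("pics/top0.png");hs=cv2.cvtColor(f,cv2.COLOR_BGR2HSV)
w=(f.min(2)>110);
# waste pan
q=np.zeros(w.shape,bool);q[124:200,198:284]=w[124:200,198:284]
c=max(blobs(q,200),key=lambda x:x[1]);print(cv2.approxPolyDP(cv2.convexHull(c[2].astype(np.int32)),5,True)[:,0].tolist())
for r,z in(((205,137),31),((274.5,131),31),((279,187),31),((209,193.5),31)):print(P(m,*r,z))
# brush handle: rows
for v in range(206,290,5):
    print(v,[ (int(x[0]),int(x[1]),int(x[2])) for x in hs[v,362:384:2]])
E
```

```text
lip [553.6  29.2] [420.1  37.1] [486.85  33.15] 133.73354104337474
handle [499.4 260.7] [495.1 177.6] 83.21117713384422
yaw -92.96212171943706 lipnormal -93.38658739642581
[[280, 124], [277, 188], [208, 192], [206, 135], [222, 124]]
[831.4 224.4]
[852.   53.8]
[709.3  39.1]
[688.6 206.3]
206 [(9, 119, 146), (10, 121, 145), (10, 134, 141), (9, 130, 141), (10, 125, 145), (11, 134, 141), (9, 138, 142), (10, 136, 139), (9, 136, 139), (10, 140, 137), (10, 141, 134)]
211 [(12, 143, 136), (14, 165, 204), (14, 161, 229), (13, 146, 192), (10, 137, 149), (10, 143, 146), (11, 149, 144), (11, 141, 146), (11, 133, 151), (10, 133, 153), (10, 143, 153)]
216 [(12, 145, 132), (14, 160, 211), (16, 153, 242), (15, 156, 234), (11, 144, 166), (10, 137, 140), (10, 140, 140), (10, 145, 139), (10, 129, 142), (10, 128, 146), (10, 138, 142)]
221 [(12, 130, 122), (14, 163, 177), (14, 162, 231), (16, 155, 243), (14, 164, 211), (11, 133, 146), (10, 123, 143), (11, 128, 141), (10, 132, 141), (11, 136, 142), (10, 130, 145)]
226 [(10, 102, 122), (14, 156, 168), (14, 165, 223), (15, 162, 236), (15, 155, 237), (13, 1
[... 1465 characters left out ...]
155), (9, 113, 147)]
271 [(9, 123, 122), (9, 120, 125), (9, 115, 131), (10, 131, 127), (10, 126, 119), (8, 79, 61), (4, 80, 48), (3, 64, 48), (8, 82, 50), (10, 111, 99), (11, 113, 147)]
276 [(11, 144, 135), (10, 139, 136), (10, 140, 142), (10, 144, 147), (11, 149, 128), (9, 107, 67), (11, 79, 55), (2, 72, 53), (5, 62, 49), (5, 76, 57), (11, 108, 120)]
281 [(10, 137, 141), (11, 146, 141), (10, 149, 144), (11, 136, 146), (10, 124, 130), (7, 104, 71), (7, 72, 60), (10, 98, 57), (4, 83, 52), (8, 78, 49), (7, 105, 73)]
286 [(10, 147, 151), (10, 150, 148), (11, 151, 147), (10, 147, 147), (10, 125, 153), (10, 123, 155), (11, 148, 148), (11, 136, 154), (10, 122, 161), (10, 133, 157), (11, 137, 153)]
```

```bash
cat >> h.py <<'E'
def to(x,y,z,yaw=None):
    s=env.state();p=s["ee_pos"];w=s["ee_rot"][2]
    a=np.radians(w);d=np.array([x,y,z])-p
    print("t",s["time_s"],"pos",p.round(1),"rot",s["ee_rot"].round(1),"F",s["force"].round(1),"jaw",round(s["gripper_width"],1),round(s["gripper_force"],1))
    if yaw is not None: print("spin units",((w-yaw+180)%360-180)/8)
    for n,b in(("now",a),("at yaw",np.radians(w if yaw is None else yaw))):
        print(n,"slide units",(np.array([d[0]*np.cos(b)+d[1]*np.sin(b),d[0]*np.sin(b)-d[1]*np.cos(b),-d[2]])/30).round(3))
E
python3 - <<'E'
from h import *
m=env.camera_model("top");f=cv2.imread("pics/top0.png");hs=cv2.cvtColor(f,cv2.COLOR_BGR2HSV).astype(int)
k=(hs[...,0]>10)&(hs[...,0]<19)&(hs[...,1]>120)&(hs[...,2]>160)
c=max(blobs(k,60,(355,200,390,265)),key=lambda x:x[1]);p=c[2]
pts=np.array([P(m,p[p[:,1]==v][:,0].mean(),v,12) for v in range(214,257)])
vx,vy,x0,y0=cv2.fitLine(pts.astype(np.float32),cv2.DIST_HUBER,0,.01,.01).ravel()
if vx<0:vx,vy=-vx,-vy
print("dir",np.degrees(np.arctan2(vy,vx)),"pt",x0,y0,"rows",p[:,1].min(),p[:,1].max())
print("end",P(m,366,p[:,1].min()-.5,12),"join",P(m,374.5,259.5,14),"tip",P(m,377,284.5,10))
d=np.array([vx,vy]);
s=[(P(m,366,p[:,1].min()-.5,10)-[x0,y0])@d-91,(P(m,374.5,259.5,14)-[x0,y0])@d+33,(P(m,377,284.5,10)-[x0,y0])@d+91]
print(s);o=np.array([x0,y0])+d*np.mean(s);g=o+d*65;print("origin",o,"grip",g)
to(400,-170,130,10);to(g[0],g[1],90,10)
E
```

```text
dir 8.914096 pt 617.38 -179.47 rows 209 260
end [ 666.1 -174. ] join [ 542.5 -191.8] tip [ 484.2 -197.5]
[np.float64(-41.60437632707387), np.float64(-42.88616295514139), np.float64(-43.36523698178564)]
origin [ 575.27616977 -186.07389846] grip [ 639.49108218 -176.00192562]
t 0.1 pos [ 177.3 -546.4  175.5] rot [-179.9   -0.    18. ] F [0.1 0.2 0.5] jaw 91.0 0.0
spin units 0.9975014034464706
now slide units [10.933 -9.644  1.517]
at yaw slide units [  9.488 -11.068   1.517]
t 0.1 pos [ 177.3 -546.4  175.5] rot [-179.9   -0.    18. ] F [0.1 0.2 0.5] jaw 91.0 0.0
spin units 0.9975014034464706
now slide units [18.464 -6.989  2.85 ]
at yaw slide units [17.315 -9.485  2.85 ]
```

```bash
python3 -m jog '{"jaw":[70,70,70,70,70,70,70,70,70,70],"slide":[[0,0,0],[0.7,-0.8,0],[0.7,-0.8,0],[0.7,-0.8,0],[0.7,-0.8,0],[0.7,-0.8,0],[0.7,-0.8,0],[0.7,-0.8,0],[0.7,-0.8,0],[0.7,-0.8,0]],"spin":[1,0,0,0,0,0,0,0,0,0]}' 20; python3 -m jog '{"jaw":[70,70,70,70,70,70],"slide":[[0.7,-0.8,0.2],[0.7,-0.8,0.2],[0.7,-0.8,0.4],[0.7,-0.8,0.4],[0.5,-0.6,0.3],[0,0,0]],"spin":[0,0,0,0,0,0]}';  python3 -c "
from h import *
to(639,-176,90,9)"
```

```text
time_s: 1.1
ee_pos: [326.5, -300.1, 176.0]
ee_rot: [-180.0, 0.0, 10.0]
force: [0.7, -0.4, 1.1]
gripper_width: 69.7
gripper_force: 0.0
time_s: 1.7
ee_pos: [403.7, -169.7, 129.9]
ee_rot: [-179.9, 0.1, 10.2]
force: [-0.5, 0.2, -0.6]
gripper_width: 70.0
gripper_force: 0.0
t 1.7 pos [ 403.7 -169.7  129.9] rot [-1.799e+02  1.000e-01  1.020e+01] F [-0.5  0.2 -0.6] jaw 70.0 0.0
spin units 0.14805579690142778
now slide units [7.683 1.594 1.329]
at yaw slide units [7.714 1.435 1.329]
```

```bash
python3 -m jog '{"jaw":[60,60,60,60,60,60,60,60,60,60],"slide":[[0.3,0,0],[0.85,0.16,0.1],[0.85,0.16,0.1],[0.85,0.16,0.1],[0.85,0.16,0.1],[0.85,0.16,0.1],[0.85,0.16,0.1],[0.85,0.16,0.2],[0.85,0.16,0.2],[0.6,0.15,0.2]],"spin":[0.15,0,0,0,0,0,0,0,0,0]}'; python3 -m jog '{"jaw":[60,60],"slide":[[0,0,0],[0,0,0]],"spin":[0,0]}';  python3 - <<'E'
from h import *
to(639,-176,3,9)
m=env.camera_model("wrist");f=env.grab_frame("wrist")[:,:,::-1];cv2.imwrite("pics/w1.png",f)
hs=cv2.cvtColor(f.copy(),cv2.COLOR_BGR2HSV).astype(int)
print(m["camera_from_world"].round(2).tolist(),m["fx"],m["cx"],m["cy"])
E
```

```text
time_s: 2.7
ee_pos: [639.9, -180.4, 95.0]
ee_rot: [180.0, -0.0, 8.8]
force: [-0.7, 0.1, 0.0]
gripper_width: 60.2
gripper_force: 0.0
time_s: 2.9
ee_pos: [637.9, -179.9, 94.9]
ee_rot: [-180.0, 0.1, 8.7]
force: [-1.1, -0.7, 0.6]
gripper_width: 60.3
gripper_force: 0.0
t 2.9 pos [ 637.9 -179.9   94.9] rot [-1.8e+02  1.0e-01  8.7e+00] F [-1.1 -0.7  0.6] jaw 60.3 0.0
spin units -0.0316311922328012
now slide units [ 0.056 -0.121  3.064]
at yaw slide units [ 0.057 -0.121  3.064]
[[0.15, -0.99, 0.0, -275.71], [0.96, 0.15, -0.24, -577.09], [0.24, 0.04, 0.97, -453.83], [0.0, 0.0, 0.0, 1.0]] 346.32049046774 279.04325292071815 206.10369830157433
```

View pics/w1.png

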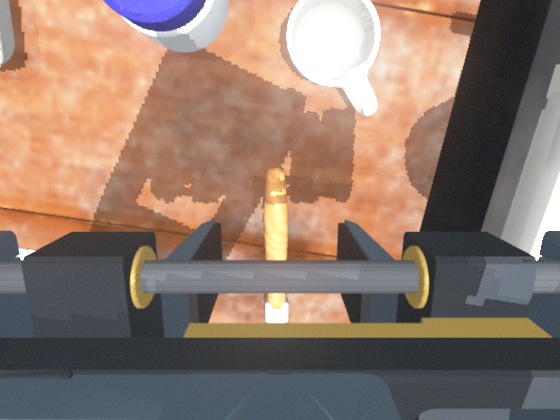

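The wrist view shows the brush handle centred between the fingers (column 277), with its end at (277,168). It is aligned, so I'll descend and grip.

```bash
python3 - <<'E'
from h import *
m=env.camera_model("wrist")
print("end",P(m,276,168,8),"wood mid",P(m,277,280,15),"join",P(m,277,306,15),P(m,365,110,25))
E
python3 -m jog '{"jaw":[60,60,60,60,60,60],"slide":[[0.05,-0.1,0.5],[0,0,0.8],[0,0,0.8],[0,0,0.6],[0,0,0.33],[0,0,0]],"spin":[0,0,0,0,0,0]}';  python3 -c "
from h import *
to(639,-176,3,9)"
```

```text
end [ 664.  -173.2] wood mid [ 564.6 -189.4] join [ 538.8 -193.3] [ 721.3 -234.3]
time_s: 3.55
ee_pos: [638.3, -175.8, 3.6]
ee_rot: [-179.9, 0.1, 8.8]
force: [-0.2, 0.3, 0.2]
gripper_width: 60.0
gripper_force: 0.0
t 3.55 pos [ 638.3 -175.8    3.6] rot [-1.799e+02  1.000e-01  8.800e+00] F [-0.2  0.3  0.2] jaw 60.0 0.0
spin units -0.029667913623534048
now slide units [0.023 0.01  0.02 ]
at yaw slide units [0.023 0.01  0.02 ]
```

```bash
python3 -m jog '{"jaw":[10,10,10,10,10,10,10,10],"slide":[[0,0,0],[0,0,0],[0,0,0],[0,0,0],[0,0,0],[0,0,-0.2],[0,0,-0.2],[0,0,-0.1]],"spin":[0,0,0,0,0,0,0,0]}' 45;  python3 -c "
from h import *
to(584,-130,18,-3)"
```

```text
time_s: 4.35
ee_pos: [640.4, -176.0, 20.5]
ee_rot: [180.0, -0.1, 8.8]
force: [-0.4, 0.6, 0.7]
gripper_width: 10.2
gripper_force: 0.0
t 4.35 pos [ 640.4 -176.    20.5] rot [ 1.8e+02 -1.0e-01  8.8e+00] F [-0.4  0.6  0.7] jaw 10.2 0.0
spin units 1.472329896684748
now slide units [-1.624 -1.802  0.082]
at yaw slide units [-1.958 -1.432  0.082]
```

The fingers closed to 10 mm, so they missed the brush. I'll look.

```bash
python3 -m jog '{"jaw":[60,60,60],"slide":[[0,0,-1],[0,0,-1],[0,0,-1]],"spin":[0,0,0]}' ; python3 - <<'E'
from h import *
f=env.grab_frame("wrist")[:,:,::-1];g=env.grab_frame("top")[:,:,::-1]
cv2.imwrite("pics/w2.png",np.vstack([f[100:420],cv2.resize(g[180:320,280:525],(560,280))]))
E
```

```text
time_s: 4.65
ee_pos: [639.7, -175.8, 110.7]
ee_rot: [180.0, -0.0, 8.8]
force: [0.2, -0.4, 0.2]
gripper_width: 31.0
gripper_force: 0.0
```

View pics/w2.png

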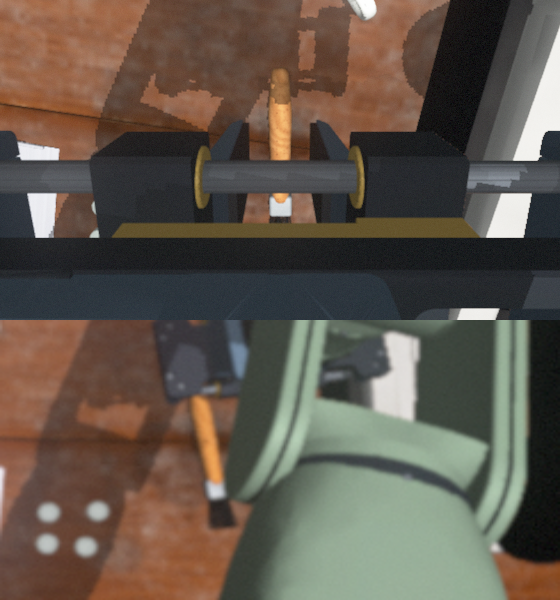

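The brush hasn't moved: in the wrist view its handle end is at about (280,168), between the fingers. The fingers travel at about 70 mm/s, so I lifted before they had closed. I'll retry with a longer dwell.

```bash
python3 - <<'E'
from h import *
m=env.camera_model("wrist")
print("end",P(m,280,168,8),"join",P(m,281,299,15))
to(637,-175.5,3.5,9)
E
python3 -m jog '{"jaw":[45,45,45,45,45,45,45],"slide":[[0,0,0.5],[0,0,0.8],[0,0,0.8],[0,0,0.8],[0,0,0.5],[0,0,0.17],[0,0,0]],"spin":[0,0,0,0,0,0,0]}'
python3 -m jog '{"jaw":[10,10,10,10,10,10,10,10],"slide":[[0,0,0],[0,0,0],[0,0,0],[0,0,0],[0,0,0],[0,0,0],[0,0,0],[0,0,0]],"spin":[0,0,0,0,0,0,0,0]}' 45
```

```text
end [ 668.4 -174.3] join [ 542.8 -194.9]
t 4.75 pos [ 643.  -176.7  114.9] rot [179.7  -0.5   8.8] F [ 0.5 -0.1  1.1] jaw 39.2 0.0
spin units -0.02721825138885592
now slide units [-0.192 -0.07   3.715]
at yaw slide units [-0.192 -0.07   3.715]
time_s: 5.45
ee_pos: [639.1, -175.6, 1.3]
ee_rot: [-180.0, 0.1, 8.8]
force: [-1.0, -0.1, -0.9]
gripper_width: 45.0
gripper_force: 0.0
time_s: 6.25
ee_pos: [639.7, -175.8, 2.2]
ee_rot: [180.0, 0.0, 8.8]
force: [0.2, -1.0, -0.2]
gripper_width: 9.8
gripper_force: 0.0
```

```bash
python3 -m jog '{"jaw":[0,0,0],"slide":[[0,0,0],[0,0,0],[0,0,0]],"spin":[0,0,0]}' ; python3 - <<'E'
from h import *
f=env.grab_frame("wrist")[:,:,::-1];g=env.grab_frame("top")[:,:,::-1]
h=env.grab_frame("scene")[:,:,::-1]
cv2.imwrite("pics/w3.png",np.vstack([f[100:400],cv2.resize(h[200:340,230:510],(560,280))]))
m=env.camera_model("wrist");T=m["camera_from_world"];q=T@np.r_[env.state()["ee_pos"],1];print("tcp px",m["cx"]+m["fx"]*q[0]/-q[2],m["cy"]-m["fy"]*q[1]/-q[2])
E
```

```text
time_s: 6.55
ee_pos: [639.8, -175.8, 2.2]
ee_rot: [180.0, 0.0, 8.8]
force: [0.0, -1.3, -0.6]
gripper_width: 0.4
gripper_force: 0.0
tcp px 278.8209935724664 229.05751198435678
```

View pics/w3.png

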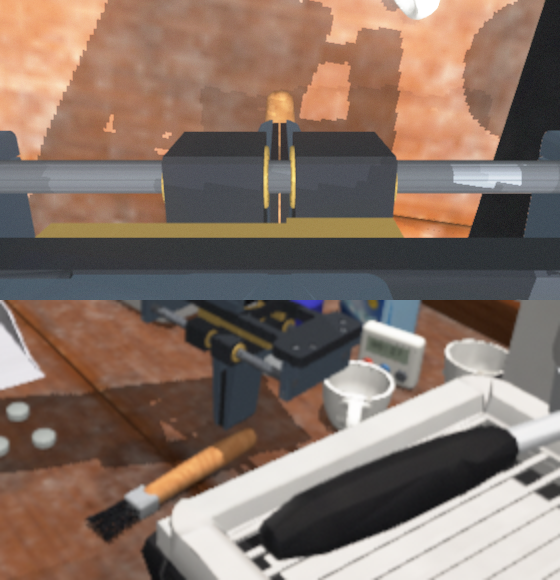

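```bash
python3 - <<'E'
from h import *
h=env.grab_frame("scene")[:,:,::-1].copy()
m=env.camera_model("scene");T=np.array(m["camera_from_world"]);p=env.state()["ee_pos"]
def pr(p):
    q=T@np.r_[p,1];return (m["cx"]-m["fx"]*q[0]/q[2],m["cy"]+m["fy"]*q[1]/q[2])
im=cv2.resize(h[200:320,290:450],None,fx=5,fy=5)
for dz,c in((0,(0,0,255)),(20,(0,255,0)),(40,(255,0,0))):
    u=pr(p+[0,0,dz]);print(dz,u);cv2.circle(im,(int((u[0]-290)*5),int((u[1]-200)*5)),4,c,-1)
for q in([668,-174,8],[665,-174,8],[540,-193,10],[484,-197,8]):
    u=pr(q);cv2.circle(im,(int((u[0]-290)*5),int((u[1]-200)*5)),4,(255,0,255),-1)
cv2.imwrite("pics/s3.png",im)
print(env.state()["qpos"])
E
```

```text
0 (np.float64(345.3712049391342), np.float64(276.4194701024668))
20 (np.float64(345.9571431389686), np.float64(267.51376903041506))
40 (np.float64(346.55957639230513), np.float64(258.3573588977494))
[-1.63561773e+01  3.41389895e+01  8.99372310e+01 -5.01931943e-03
  5.59209503e+01  6.48685024e+01]
```

View pics/s3.png

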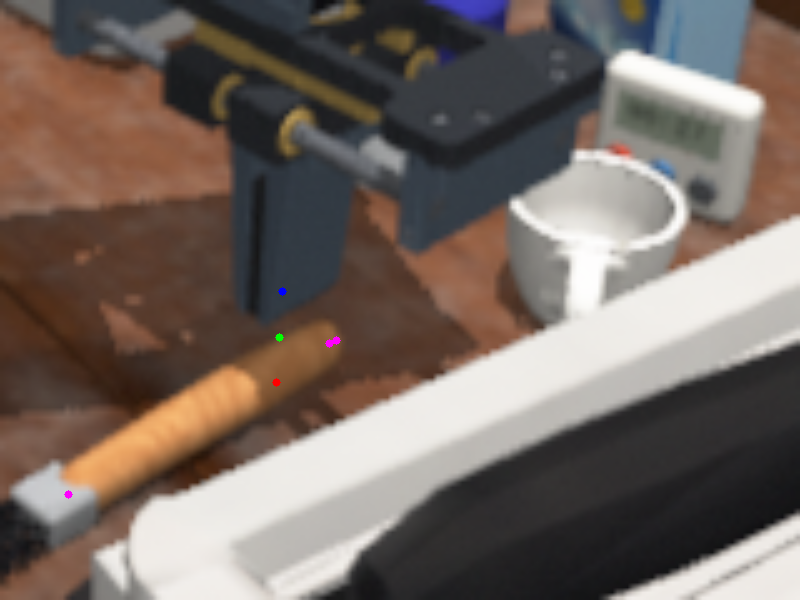

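Scene crop: the fingertips sit at about row 318, roughly 28 mm above the reported TCP (red dot, row 382). The handle, at its projected points, lies below them. I'll feel downward in small steps.

```bash
python3 -m jog '{"jaw":[45,45,45,45,45,45,45],"slide":[[0,0,0],[0,0,0],[0,0,0],[0,0,0],[0,0,0],[0,0,0],[0,0,0.07]],"spin":[0,0,0,0,0,0,0]}' ; python3 -m jog '{"jaw":[45,45],"slide":[[0,0,0.07],[0,0,0]],"spin":[0,0]}'; python3 -m jog '{"jaw":[45,45],"slide":[[0,0,0.07],[0,0,0]],"spin":[0,0]}'; python3 -c "
from h import *
print(env.state()['effort'])
env.grab_frame('scene')
h=env.grab_frame('scene')[:,:,::-1];cv2.imwrite('pics/s4.png',cv2.resize(h[200:300,300:420],None,fx=5,fy=5))"
```

```text
time_s: 7.45
ee_pos: [640.0, -175.9, 0.4]
ee_rot: [180.0, -0.0, 8.8]
force: [-0.4, -0.4, 0.2]
gripper_width: 44.6
gripper_force: 0.0
time_s: 7.65
ee_pos: [639.4, -175.7, -2.5]
ee_rot: [-180.0, 0.0, 8.8]
force: [0.0, 0.1, -0.4]
gripper_width: 44.7
gripper_force: 0.0
time_s: 7.85
ee_pos: [639.6, -175.7, -4.4]
ee_rot: [-180.0, 0.0, 8.8]
force: [0.4, -0.5, -0.3]
gripper_width: 45.2
gripper_force: 0.0
[-3.30847224e-04 -5.22727597e+01 -1.97812307e+01  5.41583681e-02
 -9.00649116e-02  4.62277512e-04]
```

No contact at -4 mm, so the real tips are higher than reported. I'll continue down.

```bash
python3 -m jog '{"jaw":[45,45,45,45,45],"slide":[[0,0,0.1],[0,0,0.1],[0,0,0.1],[0,0,0.1],[0,0,0]],"spin":[0,0,0,0,0]}' ; python3 -m jog '{"jaw":[45,45],"slide":[[0,0,0.07],[0,0,0]],"spin":[0,0]}'; python3 -c "
from h import *
h=env.grab_frame('scene')[:,:,::-1];cv2.imwrite('pics/s4.png',cv2.resize(h[200:300,300:420],None,fx=5,fy=5))"
```

```text
time_s: 8.45
ee_pos: [639.3, -175.7, -16.7]
ee_rot: [-180.0, 0.1, 8.8]
force: [-0.1, 0.4, 0.3]
gripper_width: 44.6
gripper_force: 0.0
time_s: 8.65
ee_pos: [639.7, -175.8, -18.4]
ee_rot: [-180.0, 0.0, 8.8]
force: [-1.2, 0.1, 0.2]
gripper_width: 45.0
gripper_force: 0.0
```

View pics/s4.png

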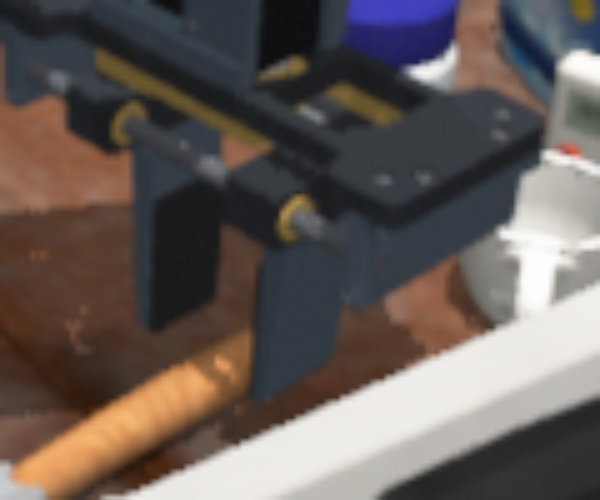

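The near fingertip's bottom is at scene (351,280), and the fingers now straddle the handle. I'll work out the remaining height.

```bash
python3 - <<'E'
from h import *
m=env.camera_model("scene");T=np.array(m["camera_from_world"]);p=env.state()["ee_pos"]
a=np.radians(8.8);X=np.array([np.cos(a),np.sin(a),0]);Y=np.array([np.sin(a),-np.cos(a),0])
for yo in(22,36):
  for zz in (0,5,10,15):
    c=p+X*-16+Y*yo;c[2]=zz
    q=T@np.r_[c,1];print(yo,zz,round(m["cx"]-m["fx"]*q[0]/q[2],1),round(m["cy"]+m["fy"]*q[1]/q[2],1))
E
```

```text
22 0 348.2 287.4
22 5 348.4 285.2
22 10 348.5 282.9
22 15 348.7 280.6
36 0 354.2 291.5
36 5 354.4 289.3
36 10 354.6 287.0
36 15 354.8 284.7
```

```bash
python3 -m jog '{"jaw":[45,45,45],"slide":[[0,0,0.07],[0,0,0.05],[0,0,0]],"spin":[0,0,0]}'
```

```text
time_s: 9.0
ee_pos: [639.6, -175.7, -22.0]
ee_rot: [-180.0, 0.0, 8.8]
force: [0.3, 0.6, -0.3]
gripper_width: 45.1
gripper_force: 0.0
```

```bash
python3 -m jog '{"jaw":[45,45,45],"slide":[[0,0,0.08],[0,0,0.08],[0,0,0]],"spin":[0,0,0]}'; python3 -m jog '{"jaw":[45,45],"slide":[[0,0,0.05],[0,0,0]],"spin":[0,0]}';python3 -m jog '{"jaw":[45,45],"slide":[[0,0,0.05],[0,0,0]],"spin":[0,0]}'
```

```text
time_s: 9.3
ee_pos: [639.4, -175.7, -27.1]
ee_rot: [-180.0, 0.0, 8.8]
force: [-0.6, 0.2, -0.4]
gripper_width: 45.0
gripper_force: 0.0
time_s: 9.5
ee_pos: [639.7, -175.8, -28.3]
ee_rot: [-180.0, 0.0, 8.8]
force: [-0.3, -0.1, -0.6]
gripper_width: 44.7
gripper_force: 0.0
time_s: 9.7
ee_pos: [639.7, -175.8, -29.7]
ee_rot: [-180.0, 0.0, 8.8]
force: [0.1, 0.6, 0.3]
gripper_width: 45.4
gripper_force: 0.0
```

```bash
python3 -m jog '{"jaw":[10,10,10,10,10,10,10,10],"slide":[[0,0,0],[0,0,0],[0,0,0],[0,0,0],[0,0,0],[0,0,0],[0,0,0],[0,0,0]],"spin":[0,0,0,0,0,0,0,0]}' 45
```

```text
time_s: 10.5
ee_pos: [639.8, -175.8, -29.5]
ee_rot: [180.0, -0.0, 8.8]
force: [1.6, 0.7, 0.5]
gripper_width: 18.7
gripper_force: 44.9
```

Gripped at 45 N. I'll lift 12 mm and carry the brush behind the tablets.

```bash
python3 -m jog '{"jaw":[10,10,10,10,10,10,10],"slide":[[0,0,-0.2],[0,0,-0.2],[-0.4,-0.4,0],[-0.6,-0.5,0],[-0.6,-0.5,0],[0,0,0],[0,0,0]],"spin":[0,0,0,0,0,0.75,0.75]}'; python3 -m jog '{"jaw":[10],"slide":[[0,0,0]],"spin":[0]}'; python3 - <<'E'
from h import *
to(584,-118,-26.5,-3)
g=env.grab_frame("top")[:,:,::-1];cv2.imwrite("pics/t5.png",cv2.resize(g[200:320,210:410],None,fx=3.6,fy=3.6))
E
```

```text
time_s: 11.2
ee_pos: [585.7, -141.3, -16.8]
ee_rot: [180.0, -0.0, -3.4]
force: [0.0, 0.8, -0.5]
gripper_width: 18.3
gripper_force: 44.9
time_s: 11.3
ee_pos: [586.3, -141.7, -16.8]
ee_rot: [180.0, -0.1, -3.2]
force: [0.3, -0.2, -1.4]
gripper_width: 18.8
gripper_force: 44.9
t 11.3 pos [ 586.3 -141.7  -16.8] rot [ 1.8e+02 -1.0e-01 -3.2e+00] F [ 0.3 -0.2 -1.4] jaw 18.8 44.9
spin units -0.025005924153091996
now slide units [-0.121 -0.783  0.323]
at yaw slide units [-0.118 -0.783  0.323]
```

View pics/t5.png

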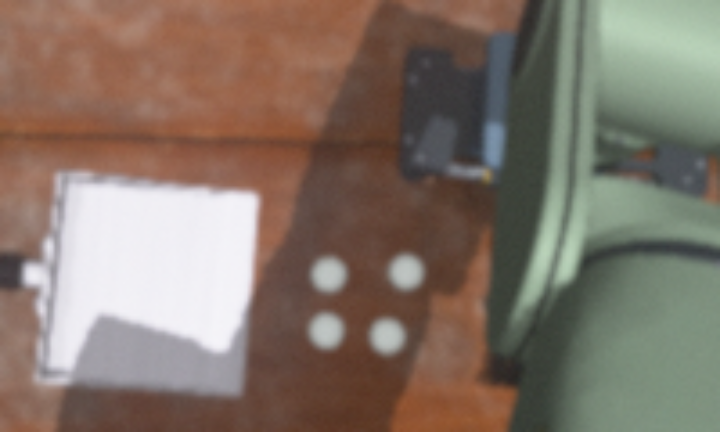

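Top view: the bristle tip is at about x≈431 behind all four tablets, which haven't moved. I'll lower to about 2.5 mm clearance and sweep.

```bash
python3 -m jog '{"jaw":[10,10,10,10,10,10,10,10,10,10],"slide":[[-0.05,0,0.15],[0,0,0.18],[0,-0.3,0],[0,-0.4,0],[0,-0.4,0],[0,-0.4,0],[0,-0.4,0],[0,-0.4,0],[0,-0.4,0],[0,-0.4,0]],"spin":[0,0,0,0,0,0,0,0,0,0]}'; python3 - <<'E'
from h import *
to(590,58,-27,-3)
f=env.grab_frame("top")[:,:,::-1].astype(int);m=env.camera_model("top");cv2.imwrite("pics/t6.png",f.astype(np.uint8))
w=(f.min(2)>125)&(f.max(2)-f.min(2)<60)
for c,a,p in blobs(w,20,(215,245,345,315)):print(a,P(m,*c,9),P(m,*p.min(0),5),P(m,*p.max(0),5))
E
```

```text
time_s: 12.35
ee_pos: [589.8, -47.6, -27.4]
ee_rot: [180.0, -0.0, -3.2]
force: [-0.5, -0.3, -0.4]
gripper_width: 18.9
gripper_force: 44.9
t 12.35 pos [589.8 -47.6 -27.4] rot [180.   -0.   -3.2] F [-0.5 -0.3 -0.4] jaw 18.9 44.9
spin units -0.025256580759180025
now slide units [-0.188 -3.515 -0.013]
at yaw slide units [-0.176 -3.516 -0.013]
605 [535.  -29.1] [573.    4.2] [473.3 -80.3]
3309 [491.5 102.9] [563.5 186.4] [422.3  29.4]
44 [ 543.7 -103.4] [546.5 -84.9] [ 540.2 -120.8]
30 [465.1  12.7] [473.2  16.5] [457.2   9.1]
```

```bash
python3 -m jog '{"jaw":[10,10,10,10,10,10,10,10,10,10],"slide":[[0,-0.35,0],[0,-0.35,0],[0,-0.35,0],[0,-0.35,-0.02],[0,-0.35,-0.02],[0,-0.35,0],[0,-0.3,0],[0,-0.2,0],[0,0,0],[0,0,0]],"spin":[0,0,0,0,0,0,0,0,0,0]}'; python3 - <<'E'
from h import *
to(590,58,-27,-3)
f=env.grab_frame("top")[:,:,::-1];cv2.imwrite("pics/t7.png",f);h=env.grab_frame("scene")[:,:,::-1];cv2.imwrite("pics/s7.png",h)
m=env.camera_model("top");f=f.astype(int)
w=(f.min(2)>110)&(f.max(2)-f.min(2)<60)
for c,a,p in blobs(w,20,(170,235,345,315)):print(a,P(m,*c,9),P(m,*p.min(0),5),P(m,*p.max(0),5))
k=f.max(2)<60
for c,a,p in blobs(k,60,(175,255,222,290)):print("handle",a,P(m,*c,38))
k=cv2.imread("pics/top0.png").astype(int).max(2)<60
for c,a,p in blobs(k,60,(175,255,222,290)):print("handle0",a,P(m,*c,38))
E
```

```text
time_s: 13.4
ee_pos: [594.0, 29.2, -26.3]
ee_rot: [180.0, 0.0, -3.2]
force: [-0.0, -0.2, -0.9]
gripper_width: 18.8
gripper_force: 44.9
t 13.4 pos [594.   29.2 -26.3] rot [180.    0.   -3.2] F [-0.  -0.2 -0.9] jaw 18.8 44.9
spin units -0.027523369565049194
now slide units [-0.188 -0.95   0.024]
at yaw slide units [-0.185 -0.95   0.024]
3327 [520.8  66.9] [592.5 188. ] [429.9 -96.8]
51 [589.   72.2] [595.3  82. ] [583.7  62.3]
32 [533.8 178.9] [542.  185.3] [525.6 174.9]
3271 [459.4   6. ] [527.3 108.3] [414.  -99.1]
32 [474.3 211.2] [479.8 219.6] [464.  199.8]
handle 89 [499.2 219.3]
```

```bash
python3 -m jog '{"jaw":[10,10,10,10,10,10],"slide":[[0,-0.3,0],[0,-0.3,0],[0,-0.2,0],[0,-0.12,0],[0,0,0],[0,0,0]],"spin":[0,0,0,0,0,0]}'; python3 -m jog '{"jaw":[10,10,10,10,10,10,10],"slide":[[0,0.3,0],[0,0.5,0],[0,0.8,0],[0,1,-0.1],[0,1,-0.1],[0,1,-0.1],[0,1,0]],"spin":[0,0,0,0,0,0,0]}'; python3 - <<'E'
from h import *
to(590,-150,-10,-3)
f=env.grab_frame("top")[:,:,::-1];h=env.grab_frame("scene")[:,:,::-1]
cv2.imwrite("pics/t8.png",np.vstack([cv2.resize(f[230:320,165:345],(720,360)),cv2.resize(h[185:300,140:370],(480,240),interpolation=cv2.INTER_CUBIC)[:, :480].repeat(1,0) if False else cv2.resize(h[195:275,140:380],(720,240))]))
E
```

```text
time_s: 14.1
ee_pos: [595.6, 56.9, -26.3]
ee_rot: [180.0, -0.0, -3.2]
force: [0.9, 0.3, -0.6]
gripper_width: 18.6
gripper_force: 44.9
time_s: 14.8
ee_pos: [585.9, -113.8, -16.8]
ee_rot: [180.0, -0.0, -3.3]
force: [0.1, 0.5, -0.7]
gripper_width: 18.8
gripper_force: 44.9
t 14.8 pos [ 585.9 -113.8  -16.8] rot [180.   -0.   -3.3] F [ 0.1  0.5 -0.7] jaw 18.8 44.9
spin units -0.03518127565542528
now slide units [ 0.207  1.198 -0.226]
at yaw slide units [ 0.201  1.199 -0.226]
```

View pics/t8.png

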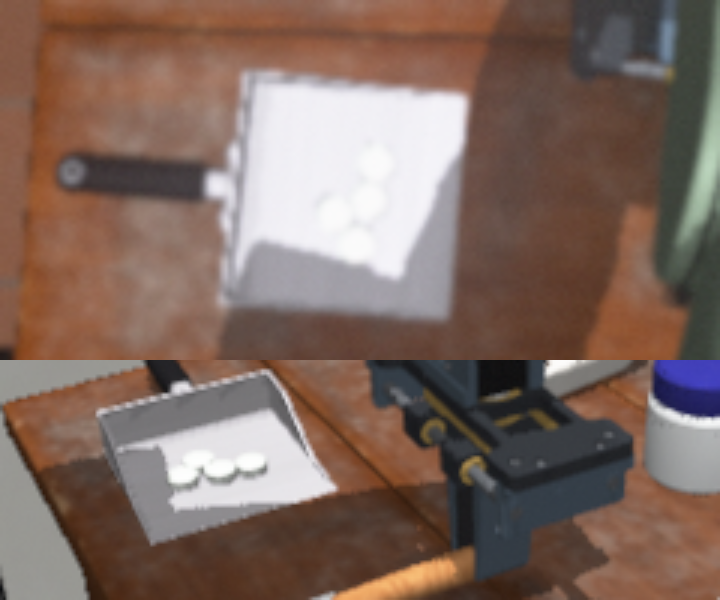

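All four tablets lie mid-pan: (375,162), (367,198), (335,212) and (357,245) in the top crop. The pan hasn't moved. Next I'll lay the brush down at y≈-150.

```bash
python3 -m jog '{"jaw":[10,10,10,10,10,10,10,10,10],"slide":[[0,0.5,0],[0,0.5,0],[0,0.2,0],[0,0,0],[0,0,0.12],[0,0,0.12],[0,0,0.12],[0,0,0.06],[0,0,0]],"spin":[0,0,0,0,0,0,0,0,0]}'; python3 -m jog '{"jaw":[50,50,50,50,50,50,50,50,50,50],"slide":[[0,0,0],[0,0,0],[0,0,0],[0,0,0],[0,0,0],[0,0,-0.3],[0,0,-0.7],[0,0,-1],[0,0,-1],[0,0,-1]],"spin":[0,0,0,0,0,0,0,0,0,0]}'; python3 - <<'E'
from h import *
to(497,216,80,87)
E
```

```text
time_s: 15.8
ee_pos: [583.9, -146.3, -29.6]
ee_rot: [-180.0, 0.0, -3.2]
force: [-1.3, 1.2, 3.8]
gripper_width: 18.7
gripper_force: 44.8
time_s: 16.8
ee_pos: [584.1, -147.0, 92.0]
ee_rot: [180.0, -0.0, -3.2]
force: [-0.0, -0.1, 0.5]
gripper_width: 50.2
gripper_force: 0.0
t 16.8 pos [ 584.1 -147.    92. ] rot [180.   -0.   -3.2] F [-0.  -0.1  0.5] jaw 50.2 0.0
spin units -11.278349736938358
now slide units [ -3.581 -11.916   0.4  ]
at yaw slide units [11.93  -3.533  0.4  ]
```

```bash
python3 -m jog '{"jaw":[60,60,60,60,60,60,60,60,60,60],"slide":[[-0.2,-0.8,0],[-0.3,-0.95,0],[-0.3,-0.95,0],[-0.3,-0.95,0],[-0.3,-0.95,0],[-0.3,-0.95,0],[-0.3,-0.95,0],[-0.3,-0.95,0],[-0.3,-0.95,0],[-0.3,-0.95,0]],"spin":[0,0,0,0,0,0,0,0,0,0]}'; python3 -m jog '{"jaw":[60,60,60,60,60,60,60,60,60,60],"slide":[[-0.3,-0.95,0],[-0.3,-0.95,0],[-0.08,-0.6,0],[0,0,0],[0,0,0],[0,0,0],[0,0,0],[0,0,0],[0,0,0],[0,0,0]],"spin":[0,0,0,-1,-1,-1,-1,-1,-1,-1]}';python3 -m jog '{"jaw":[60,60,60,60,60,60],"slide":[[0,0,0],[0,0,0],[0,0,0],[0,0,0],[0,0,0],[0,0,0]],"spin":[-1,-1,-1,-1,-0.28,0]}'; python3 - <<'E'
from h import *
to(497,216,-20,87)
m=env.camera_model("wrist");f=env.grab_frame("wrist")[:,:,::-1].copy();cv2.imwrite("pics/w9.png",f)
g=f.astype(int)
# dustpan steel mask / dark handle along rows
k=(g.max(2)<70)
for v in range(90,330,15):
    r=np.flatnonzero(k[v,180:380])+180;print(v,(r.min(),r.max(),len(r)) if len(r) else None,P(m,280,v,38))
E
```

```text
time_s: 17.8
ee_pos: [512.8, 139.2, 90.9]
ee_rot: [-180.0, -0.1, -3.2]
force: [0.6, 0.5, -0.5]
gripper_width: 60.1
gripper_force: 0.0
time_s: 18.8
ee_pos: [497.0, 214.1, 90.9]
ee_rot: [180.0, -0.0, 53.1]
force: [0.4, -0.8, -0.3]
gripper_width: 60.0
gripper_force: 0.0
time_s: 19.4
ee_pos: [497.0, 214.1, 90.7]
ee_rot: [180.0, -0.0, 87.0]
force: [0.6, 0.0, -0.4]
gripper_width: 59.9
gripper_force: 0.0
t 19.4 pos [497.  214.1  90.7] rot [180.  -0.  87.] F [ 0.6  0.  -0.4] jaw 59.9 0.0
spin units 0.0010023955119358163
now slide units [ 6.400e-02 -3.000e-03  3.691e+00]
at yaw slide units [ 6.400e-02 -3.000e-03  3.691e+00]
90 (np.int64(180), np.int64(221), 35) [501.6 302.1]
105 (np.int64(180), np.int64(228), 24) [501.1 291.8]
120 None [500.6 281.3]
135 None [500.  270.5]
150 (np.int64(269), np.int64(269), 1) [499.5 259.6]
165 (np.int64(268), np.int64(293), 4) [498.9 248.4]
180 (np.int64(267), np.int64(293), 9) [498.4 237. ]
195 (np.int64(268), np.int64(293), 7) [497.8 225.3]
210 (np.int64(268), np.int64(271), 3) [497.2 213.4]
225 (np.int64(214), np.int64(269), 7) [496.6 201.3]
240 (np.int64(204), np.int64(351), 11) [495.9 188.8]
255 (np.int64(195), np.int64(364), 13) [495.3 176.1]
270 None [494.6 163.2]
285 None [494.  149.9]
300 None [493.3 136.3]
315 None [492.6 122.4]
```

```bash
python3 -m jog '{"jaw":[60,60,60,60,60,60,60],"slide":[[0,0,0.7],[0,0,0.8],[0,0,0.8],[0,0,0.8],[0,0,0.5],[0,0,0.2],[0,0,0]],"spin":[0,0,0,0,0,0,0]}' 60; python3 -m jog '{"jaw":[10,10,10,10,10,10,10,10,10,10],"slide":[[0,0,0],[0,0,0],[0,0,0],[0,0,0],[0,0,0],[0,0,0],[0,0,0],[0,0,0],[0,0,0],[0,0,0]],"spin":[0,0,0,0,0,0,0,0,0,0]}' 60
```

```text
time_s: 20.15
ee_pos: [496.6, 213.9, -24.3]
ee_rot: [-179.9, 0.0, 87.0]
force: [0.1, 0.7, 0.4]
gripper_width: 60.1
gripper_force: 0.0
time_s: 21.15
ee_pos: [497.2, 214.2, -23.6]
ee_rot: [180.0, -0.0, 87.0]
force: [-0.1, -0.3, 4.5]
gripper_width: 22.0
gripper_force: 60.0
```

Gripped at 60 N with a 22 mm opening. I'll lift gently.

```bash
python3 -m jog '{"jaw":[10,10,10,10,10,10,10,10,10,10],"slide":[[0,0,-0.05],[0,0,-0.1],[0,0,-0.2],[0,0,-0.3],[0,0,-0.4],[0,0,-0.5],[0,0,-0.5],[0,0,-0.5],[0,0,-0.5],[0,0,-0.5]],"spin":[0,0,0,0,0,0,0,0,0,0]}' 60; python3 -m jog '{"jaw":[10,10,10,10,10,10,10,10,10,10],"slide":[[0,0,-0.5],[0,0,-0.5],[0,0,-0.5],[0,0,-0.5],[0,0,-0.4],[0,0,-0.3],[0,0,-0.2],[0,0,-0.15],[0,0,-0.07],[0,0,0]],"spin":[0,0,0,0,0,0,0,0,0,0]}' 60; python3 - <<'E'
from h import *
to(652,131,176.5,180)
print(env.state()["torque"])
for n in("top","scene"):
    f=env.grab_frame(n)[:,:,::-1];cv2.imwrite(f"pics/{n}10.png",f)
E
```

```text
time_s: 22.15
ee_pos: [496.9, 214.1, 84.3]
ee_rot: [180.0, -0.0, 87.0]
force: [0.3, 0.5, -4.1]
gripper_width: 21.6
gripper_force: 60.0
time_s: 23.15
ee_pos: [496.8, 214.0, 176.1]
ee_rot: [-180.0, 0.0, 87.0]
force: [0.5, 0.4, -3.8]
gripper_width: 21.7
gripper_force: 60.0
t 23.15 pos [496.8 214.  176.1] rot [-180.    0.   87.] F [ 0.5  0.4 -3.8] jaw 21.7 60.0
spin units -11.622597178989148
now slide units [-2.495  5.311 -0.014]
at yaw slide units [-5.174 -2.767 -0.014]
[ 0.26975465 -0.11935044 -0.03781062]
```

```bash
python3 -m jog '{"jaw":[10,10,10,10,10,10,10,10,10,10],"slide":[[0,0,0],[0,0,0],[0,0,0],[0,0,0],[0,0,0],[0,0,0],[0,0,0],[0,0,0],[0,0,0],[0,0,0]],"spin":[-0.1,-0.2,-0.3,-0.4,-0.5,-0.5,-0.5,-0.5,-0.5,-0.5]}' 60; python3 -m jog '{"jaw":[10,10,10,10,10,10,10,10,10,10],"slide":[[0,0,0],[0,0,0],[0,0,0],[0,0,0],[0,0,0],[0,0,0],[0,0,0],[0,0,0],[0,0,0],[0,0,0]],"spin":[-0.5,-0.5,-0.5,-0.5,-0.5,-0.5,-0.5,-0.5,-0.5,-0.5]}' 60;  python3 -m jog '{"jaw":[10,10,10,10,10,10,10,10],"slide":[[0,0,0],[0,0,0],[0,0,0],[0,0,0],[0,0,0],[0,0,0],[0,0,0],[0,0,0]],"spin":[-0.5,-0.5,-0.5,-0.5,-0.3,-0.2,-0.12,0]}' 60;python3 - <<'E'
from h import *
to(652,131,176.5,180)
E
```

```text
time_s: 24.25
ee_pos: [496.6, 214.0, 176.0]
ee_rot: [-179.9, -0.0, 119.2]
force: [-0.1, 0.1, -2.8]
gripper_width: 21.8
gripper_force: 60.0
time_s: 25.25
ee_pos: [496.4, 213.8, 175.8]
ee_rot: [-179.9, -0.1, 159.3]
force: [-0.5, -0.6, -3.1]
gripper_width: 21.7
gripper_force: 60.0
time_s: 26.05
ee_pos: [496.7, 213.9, 176.1]
ee_rot: [-180.0, -0.0, 180.0]
force: [0.5, 0.2, -3.4]
gripper_width: 21.7
gripper_force: 60.0
t 26.05 pos [496.7 213.9 176.1] rot [-180.   -0.  180.] F [ 0.5  0.2 -3.4] jaw 21.7 60.0
spin units -0.0005425924772453072
now slide units [-5.177 -2.764 -0.014]
at yaw slide units [-5.177 -2.764 -0.014]
```

```bash
python3 -m jog '{"jaw":[10,10,10,10,10,10,10,10,10,10],"slide":[[-0.05,-0.03,0],[-0.1,-0.05,0],[-0.2,-0.1,0],[-0.3,-0.16,0],[-0.4,-0.2,0],[-0.4,-0.2,0],[-0.4,-0.21,0],[-0.4,-0.21,0],[-0.4,-0.21,0],[-0.4,-0.21,0]],"spin":[0,0,0,0,0,0,0,0,0,0]}' 60; python3 -m jog '{"jaw":[10,10,10,10,10,10,10,10,10,10],"slide":[[-0.4,-0.21,0],[-0.4,-0.21,0],[-0.4,-0.21,0],[-0.4,-0.21,0],[-0.3,-0.16,0],[-0.2,-0.1,0],[-0.1,-0.05,0],[-0.05,-0.03,0],[0,0,0],[0,0,0]],"spin":[0,0,0,0,0,0,0,0,0,0]}' 60; python3 - <<'E'
from h import *
to(653,131,176.5,180)
f=env.grab_frame("top")[:,:,::-1];cv2.imwrite("pics/top11.png",f);h=env.grab_frame("scene")[:,:,::-1];cv2.imwrite("pics/s11.png",h)
def pj(n,p):
    m=env.camera_model(n);q=np.array(m["camera_from_world"])@np.r_[p,1];return np.round([m["cx"]-m["fx"]*q[0]/q[2],m["cy"]+m["fy"]*q[1]/q[2]],1)
g=env.state()["ee_pos"]
for dz in(0,-8,-15):
  for y in(-66,66):
    print(dz,y,"top",pj("top",[g[0]+182,g[1]+y,200+dz]),"scene",pj("scene",[g[0]+182,g[1]+y,200+dz]))
for n,im in(("top",f),("scene",h)):
    x=im.astype(int);w=(x.min(2)>120)&(x.max(2)-x.min(2)<45)
    c=pj(n,[g[0]+116,g[1],200]);r=(max(0,int(c[0])-110),max(0,int(c[1])-100),int(c[0])+110,int(c[1])+100)
    for cc,a,p in blobs(w,150,r):
        print(n,a,cc.round(),cv2.approxPolyDP(cv2.convexHull(p.astype(np.int32)),4,True)[:,0].tolist())
E
```

```text
time_s: 27.05
ee_pos: [589.4, 165.9, 176.1]
ee_rot: [-180.0, -0.0, 180.0]
force: [-0.2, 0.5, -3.7]
gripper_width: 22.0
gripper_force: 60.0
time_s: 28.05
ee_pos: [655.5, 131.5, 176.3]
ee_rot: [180.0, -0.0, -180.0]
force: [0.3, 0.3, -3.5]
gripper_width: 21.3
gripper_force: 60.0
t 28.05 pos [655.5 131.5 176.3] rot [ 180.   -0. -180.] F [ 0.3  0.3 -3.5] jaw 21.3 60.0
spin units 0.0002090701790109506
now slide units [ 0.082 -0.016 -0.006]
at yaw slide units [ 0.082 -0.016 -0.006]
0 -66 top [268.6 105.3] scene [353.7 116.9]
0 66 top [204.5 103.5] scene [319.7 104. ]
-8 -66 top [268.6 107. ] scene [353.5 120.4]
-8 66 top [205.2 105.2] scene [319.6 107.2]
-15 -66 top [268.7 108.5] scene [353.3 123.5]
-15 66 top [205.7 106.8] scene [319.5 110. ]
top 518 [331.  60.] [[344, 76], [313, 57], [313, 51], [343, 55]]
top 4370 [266. 115.] [[273, 63], [292, 74], [298, 90], [268, 233], [262, 233], [239, 70]]
top 4110 [196. 104.] [[234, 127], [169, 136], [160, 117], [159, 86], [204, 67], [218, 70], [227, 77]]
top 2991 [222. 198.] [[165, 233], [162, 220], [234, 70], [259, 233]]
top 229 [331.  85.] [[344, 82], [344, 92], [315, 97], [327, 76]]
top 870 [144. 161.] [[150, 233], [144, 233], [139, 96], [144, 83]]
top 995 [153. 160.] [[160, 233], [153, 233], [151, 82]]
scene 1191 [216.  34.] [[232, 52], [202, 55], [202, 14], [229, 14]]
scene 4138 [360.  58.] [[421, 111], [325, 81], [335, 14], [383, 14], [421, 99]]
scene 197 [227.  96.] [[237, 104], [202, 95], [235, 90]]
scene 197 [285. 146.] [[285, 170], [283, 118]]
scene 153 [274. 147.] [[275, 172], [272, 120]]
scene 3777 [350. 171.] [[413, 166], [398, 192], [316, 209], [270, 180], [306, 126], [334, 120], [391, 123]]
scene 209 [297. 146.] [[297, 167], [296, 123]]
scene 393 [351. 134.] [[367, 125], [366, 143], [333, 137], [341, 123]]
scene 3169 [233. 159.] [[266, 175], [202, 192], [202, 141], [265, 129]]
```

```bash
python3 - <<'E'
from h import *
h=cv2.imread("pics/s11.png");h0=cv2.imread("pics/scene0.png");g=env.state()["ee_pos"]
def pj(p):
    m=env.camera_model("scene");q=np.array(m["camera_from_world"])@np.r_[p,1];return np.array([m["cx"]-m["fx"]*q[0]/q[2],m["cy"]+m["fy"]*q[1]/q[2]])
for n,x,y,z in(("lipR",182,-66,200),("lipL",182,66,200),("rearR",52,-66,200),("rearL",52,66,200),("rearR top",52,-66,234),("sideR top",86,-66,232),("handle",0,0,227)):print(n,pj([g[0]+x,g[1]+y,z]).round(1))
d=np.abs(h.astype(int)-h0).max(2)
# lower edge (right side, y=-66): profile perpendicular(vertical) of colour at points along
for x in(90,110,130,150,165,178):
    u,v=pj([g[0]+x,g[1]-66,200]);c=int(round(u));r=int(round(v))
    print(x,(c,r),"img",h[r-14:r+15:2,c].mean(1).astype(int).tolist(),"diff",d[r-14:r+15:2,c].tolist())
for y in(-50,-25,0,25,50):
    u,v=pj([g[0]+182,g[1]+y,200]);c=int(round(u));r=int(round(v))
    print("lip",y,(c,r),"img",h[r-14:r+15:2,c].mean(1).astype(int).tolist(),"diff",d[r-14:r+15:2,c].tolist())
E
```

```text
lipR [353.7 116.9]
lipL [319.7 104. ]
rearR [304.3 127.5]
rearL [273.5 112.6]
rearR top [304.3 111.3]
sideR top [318.1 109.5]
handle [266.6 111.3]
90 (319, 124) img [13, 10, 10, 52, 117, 116, 117, 146, 116, 116, 117, 117, 118, 119, 118] diff [1, 2, 5, 12, 5, 6, 5, 32, 1, 1, 1, 1, 1, 1, 1]
110 (327, 123) img [14, 13, 12, 6, 9, 84, 127, 159, 126, 126, 127, 127, 127, 128, 129] diff [3, 5, 1, 5, 6, 9, 6, 35, 0, 2, 1, 0, 2, 2, 0]
130 (335, 121) img [13, 11, 12, 12, 11, 10, 9, 111, 116, 117, 117, 116, 116, 133, 164] diff [2, 3, 1, 1, 2, 4, 4, 20, 1, 0, 1, 1, 1, 1, 1]
150 (342, 119) img [10, 8, 13, 12, 14, 15, 13, 10, 29, 124, 124, 124, 124, 110, 166] diff [4, 5, 1, 1, 4, 5, 3, 2, 1, 1, 1, 2, 2, 2, 1]
165 (348, 118) img [11, 13, 9, 14, 14, 12, 11, 11, 10, 16, 111, 111, 111, 144, 158] diff [2, 3, 2, 0, 1, 2, 3, 3, 3, 1, 1, 2, 1, 1, 2]
178 (352, 117) img [12, 12, 11, 15, 12, 12, 10, 11, 9, 9, 62, 114, 114, 115, 126] diff [4, 4, 3, 2, 2, 2, 5, 1, 4, 3, 2, 0, 2, 1, 1]
lip -50 (349, 115) img [10, 11, 13, 13, 13, 11, 12, 13, 12, 9, 8, 67, 111, 111, 112] diff [4, 1, 2, 3, 1, 4, 4, 4, 3, 3, 4, 1, 1, 2, 1]
lip -25 (342, 113) img [13, 13, 10, 10, 8, 13, 12, 14, 15, 13, 10, 29, 124, 124, 124] diff [3, 2, 1, 4, 5, 1, 1, 4, 5, 3, 2, 1, 1, 1, 2]
lip 0 (336, 110) img [14, 9, 12, 12, 11, 13, 10, 12, 13, 12, 12, 9, 26, 117, 118] diff [2, 6, 1, 2, 2, 3, 3, 2, 1, 1, 2, 2, 1, 1, 1]
lip 25 (329, 108) img [13, 15, 13, 13, 17, 14, 13, 14, 13, 12, 12, 9, 10, 112, 150] diff [2, 2, 1, 3, 3, 2, 1, 2, 1, 1, 2, 4, 5, 11, 31]
lip 50 (323, 105) img [12, 12, 16, 15, 15, 17, 16, 16, 15, 13, 12, 11, 9, 10, 116] diff [3, 2, 2, 1, 2, 6, 1, 1, 1, 2, 2, 1, 3, 4, 12]
```

```bash
python3 - <<'E'
from h import *
def pj(n,p):
    m=env.camera_model(n);q=np.array(m["camera_from_world"])@np.r_[p,1];return np.array([m["cx"]-m["fx"]*q[0]/q[2],m["cy"]+m["fy"]*q[1]/q[2]])
a=np.radians(-93);X=np.array([np.cos(a),np.sin(a),0]);Y=np.array([-np.sin(a),np.cos(a),0]);O=np.array([496.8,214,200])+116*X
for n in("top","scene"):
    im=cv2.imread(f"pics/{n}10.png").astype(int);d=np.abs(im-cv2.imread(f"pics/{n}0.png")).max(2)
    print(n,"lip corners",pj(n,O+65*X+66*Y).round(1),pj(n,O+65*X-66*Y).round(1))
    for y in(-50,-25,0,25,50):
        prof=[];
        for s in range(48,90,3):
            u,v=pj(n,O+s*X+y*Y);prof.append(int(cv2.getRectSubPix(im.mean(2).astype(np.float32),(1,1),(float(u),float(v)))[0,0]))
        print(y,prof)
# scene11 sub-pixel lower edge
h=cv2.imread("pics/s11.png").astype(int);h0=cv2.imread("pics/scene0.png").astype(int);d=np.abs(h-h0).max(2)
for x in(56,65,75,85,95,105,115,125,133):
    u,v=pj("scene",[655.5+x,131.5-66,200]);c=int(round(u));r=int(round(v));print(x,round(v-r,1),d[r-6:r+7,c].tolist(),h[r-6:r+7,c].mean(1).astype(int).tolist())
E
```

```text
top lip corners [282.7 242.7] [277.4 312.7]
-50 [235, 234, 234, 233, 232, 225, 161, 110, 107, 108, 109, 106, 104, 104]
-25 [233, 234, 234, 232, 232, 225, 162, 117, 112, 110, 109, 108, 108, 106]
0 [234, 238, 241, 241, 240, 233, 166, 113, 109, 107, 104, 103, 101, 100]
25 [241, 240, 241, 241, 239, 232, 165, 110, 108, 106, 105, 107, 107, 103]
50 [240, 240, 240, 239, 239, 227, 160, 107, 107, 109, 110, 110, 109, 108]
scene lip corners [244.4 147.5] [173.3 161.7]
-50 [215, 214, 213, 212, 211, 195, 179, 160, 149, 150, 150, 150, 150, 150]
-25 [216, 215, 215, 215, 212, 197, 175, 150, 149, 150, 150, 150, 150, 150]
0 [219, 222, 226, 228, 229, 230, 213, 185, 157, 151, 150, 150, 150, 150]
25 [230, 230, 230, 230, 230, 217, 202, 179, 150, 149, 149, 150, 151, 150]
50 [230, 230, 230, 230, 231, 226, 198, 158, 148, 151, 152, 152, 152, 152]
56 0.1 [8, 9, 7, 9, 10, 20, 25, 1, 1, 1, 1, 1, 1] [114, 113, 115, 113, 113, 136, 141, 120, 119, 119, 118, 119, 120]
65 0.3 [14, 12, 11, 11, 13, 27, 25, 9, 2, 1, 3, 2, 1] [115, 116, 118, 117, 115, 148, 147, 117, 125, 125, 125, 125, 126]
75 0.5 [9, 9, 7, 10, 9, 44, 39, 8, 1, 1, 2, 2, 2] [116, 117, 116, 116, 116, 151, 148, 105, 112, 113, 113, 114, 113]
85 -0.3 [7, 9, 8, 7, 6, 25, 22, 0, 1, 1, 1, 1, 1] [116, 117, 117, 117, 116, 133, 134, 114, 114, 115, 115, 115, 115]
95 -0.2 [9, 4, 6, 5, 5, 49, 52, 2, 1, 2, 1, 1, 0] [98, 117, 116, 117, 117, 164, 168, 117, 118, 118, 119, 118, 119]
105 0.0 [4, 1, 8, 10, 11, 47, 51, 1, 1, 1, 1, 2, 1] [13, 35, 90, 117, 116, 166, 171, 123, 123, 123, 123, 123, 123]
115 0.2 [4, 4, 5, 21, 11, 33, 31, 13, 1, 1, 1, 1, 0] [9, 8, 10, 76, 112, 154, 150, 112, 123, 124, 124, 125, 122]
125 0.4 [2, 4, 2, 4, 1, 53, 41, 3, 2, 1, 2, 1, 1] [10, 10, 7, 10, 8, 119, 143, 111, 113, 114, 113, 113, 114]
133 -0.3 [4, 2, 2, 2, 6, 1, 1, 1, 1, 1, 1, 1, 1] [9, 12, 8, 9, 10, 26, 88, 117, 117, 118, 117, 118, 117]
```

The pan is level within about 1°, with its underside at about 200 mm. Its centre is at about (771,131), against about (770,131) for the waste pan. Handing in.

```bash
python3 -c "
from workcell import env
print(env.job_done())"
```

```text
the job is handed in; nothing more can be done
None
```

I swept all four tablets into the dustpan, laid the brush on the counter clear of it, and handed the job in with the arm still holding the dustpan level over the waste pan, mouth to the wall, underside about 200 mm up; I last saw the four tablets just before the lift and did not recount them in the final pose.

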